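# Lock the casting mould with its fork key

## Task

Lock the aluminium casting mould: take the fork-ended T-handle key (thick round shank, the longer crossbar) from the wooden rack, put it fully down into the mould's round lock well so that its fork straddles the raised tang at the bottom, and turn it clockwise (seen from above) until the lock stops. Then let go and leave the key standing upright in the lock. Leave the square-ended key in the rack.

Things in the scene. Friction and masses are not known exactly. Their poses are not given: they have to be found in the camera images.
- fork_key: Key to use, 0.15 kg, upright in a hole of the wooden rack (top 60 mm; tip hangs at 22 mm, lift it 40 mm clear). Origin: centre of tip; z up, y along crossbar. Crossbar 84 (y) x 14 x 18 mm high, centre 89 mm up; 14 mm stem below; 52 mm round collar, underside 38 mm up; 20 mm shank ending in 2 prongs, 14 mm long, 7 mm gap running along y. Same after a half turn
- square_key: Bystander key, wrong for this lock, in the rack's other hole (holes 28 mm wide, 110 mm apart; which key is in which varies). Same collar and handle height (top 120 mm above the table: carry the other key over or round it), but its crossbar is only 56 mm long and its shank a thin solid 10 mm square. Origin at its tip, y along the crossbar.
- tang (a point): Floor centre of the lock well, 30 mm above the table, in the 60 mm round steel boss (rim at 70 mm) of the fixed mould. Well 26 mm wide, funnel mouth 44 mm over the top 10 mm. On its floor stands the tang, a tab 12 mm high, 4 thick, 16 long; this frame's y runs along it and turns with it (z up). Key fully down: collar on the rim, tip 2 mm above this point.
- lock (a joint): Turn of the tang, rad, growing clockwise seen from above: 0 to 0.12 at the start, hard stop at 1.05 (locked). Stays where left (friction 0.08 N m). The fork goes over the tang when key y and tang y agree within 15 degrees, either way round; it has 19 degrees of play each way, so the key turns that much before the tang follows.

How it is judged:
By the outcome, as a careful person would: the job done as asked, in the order asked, and still so for the second after the job is handed in, with the robot touching nothing.
It also fails if it takes over 45 s, if anything falls off the work surface, if the arm or the gripper's body presses on something with over 40 N, if the wrist force passes 120 N, or if a joint passes its speed limit or range.

## Robot

A 6-joint arm with a two-finger parallel gripper is mounted at the origin on a cart in front of the work surface, level with it; the furniture and walls round the work are solid. World frame = base frame: x ahead of the robot, y to its left, z up, the work surface at z = 0. Lengths are in m, angles in rad, forces in N, time in s.
With the tool pointing down it reaches from about 0.375 to 0.9 m from the base axis. Payload 3.1 kg.
Tool frame: the origin (TCP) lies at the very end of the fingers, on their centre line; the grasp point (between the pads) lies 19 mm behind it (robot.grip_depth is the distance from the TCP to the grasp point, in m); z points along the fingers, y is the direction in which the jaws open and shut (so a half turn about z gives the same grasp; the last joint's range is limited). The gripper opens to 87 mm and grips with 3 to 60 N. Pads are 19 mm wide; open, the fingers measure 117 mm over their backs; the gripper's body (75 mm by 190 mm) begins 51 mm behind the grasp point.
Start: joints at [1.04, 0.527, 1.433, -0, 1.181, -0.178], TCP at [0.215, 0.587, 0.199] pointing down, gripper open.
Joint ranges: [-3.08, 3.08], [-0.75, 2.2], [0.22, 2.44], [-1.43, 4.57], [0, 2.65], [-2.85, 2.85]. Speed limits (rad/s): [2.79, 2.79, 3.14, 3.14, 3.14, 3.14].

## Interface

Orientations are given as a unit quaternion [x, y, z, w].
In Python, from rig import robot gives the robot as it stands.
- The arm moves only by the tool drive_tool, never from a script. Its argument "series" is a list of rows, each a list of 7 numbers: the shift along the tool's x, y, z in m, then the turn, a rotation vector about the tool's x, y, z in degrees, then the opening, from 0 (shut) to 1 (fully open). A call has 1 to 5 rows; each row shifts and turns the commanded pose from where the row before left it, along the tool's axes as they then stand; what a row does not reach is not made up. A row lasts 1/8 s, in which the tool goes at most 62.5 mm and 10.7 degrees, less where a joint would pass 70% of its speed; a pose out of reach is approached as far as the arm can. A call is refused whole if a number of a shift passes 0.0625 or a number of a turn 10.7, either way. A call with a gripper value outside its range is refused whole. The fingers move at their own pace and stop on an object; "squeeze" is the grip in N (left out, the last holds). Time passes only in rows, so rows that do not move let the fingers close. It gives the time, the measured TCP pose, the force and the opening at its end, in the units of the state.
- robot.get_obs(): the state, without advancing time (a new reading comes with each control period).
- robot.camera(name): name is "side" or "top"; returns (picture, depth): 480x640x3 uint8, blue, green, red; 480x640 float32, m along the optical axis (not along the pixel's ray), 0 where there is no reading.
- robot.camera_model(name): a dict with "fx", "fy", "cx", "cy" (pixels), "R" (3x3) and "t" (3): a world point X has camera coordinates R X + t. Camera axes: x right, y down, z forward; pixel columns grow to the right and rows downward; lengths in m; the calibration is good to about 2 mm. A picture is of the moment at which its call begins. camera_model takes no time and is no camera call.
- robot.hand_in(): hands the job in, once; it reports no verdict.
The state is a dict: "time": time; "q": joint angles; "joint_velocities": joint speeds; "joint_torque": joint torques, N m; "position": TCP position; "tool_rot": TCP orientation; "ft_force": force on the tool from outside, world axes, zero at the start; "moment": the same for the moment, N m; "grip_width": finger opening in m.
Only numpy, scipy, OpenCV 4.12 (cv2) and the standard library are available. Lean on these libraries where they do the work, as an engineer would, in place of code of your own. Each camera call takes 0.05 s, during which the arm holds its last target. There are 200 camera calls.

## Working session

There is one attempt and no reset: what is moved stays moved. The work goes in short steps, Python scripts to look and compute and a tool call to move; the robot and the scene stay as the last step left them, time stands still between calls to the robot, and variables do not carry over. Pictures are saved under pics/ and viewed, about 8 in all and at most 12, crops included, and the job is handed in when it is done.

Besides the shell and the picture viewer there is one more tool, called after "Call:" by a JSON object that holds its "method" and its "body", one argument or row to a line. drive_tool: Moves the arm, as the interface text tells. Its arguments: {"type":"object","properties":{"series":{"type":"array"},"squeeze":{"type":"number"}},"required":["series"]}

```bash
mkdir -p pics; cat > h.py <<'E'
import numpy as np, cv2
from rig import robot
def cam(n):
    im,d=robot.camera(n); m=robot.camera_model(n); return im,d,m
def cloud(d,m):
    v,u=np.mgrid[0:480,0:640]
    P=np.stack([(u-m['cx'])/m['fx']*d,(v-m['cy'])/m['fy']*d,d],-1)
    X=(P-np.array(m['t']))@np.array(m['R']); X[d==0]=np.nan; return X
def ray(m,u,v,z):
    R=np.array(m['R']);t=np.array(m['t']);c=-R.T@t
    r=R.T@np.array([(u-m['cx'])/m['fx'],(v-m['cy'])/m['fy'],1.]);return c+r*(z-c[2])/r[2]
E
python3 - <<'E'
from h import *
for n in('top','side'):
    im,d,m=cam(n); cv2.imwrite(f'pics/{n}0.png',im); np.savez(f'{n}0.npz',im=im,d=d)
    print(n,-np.array(m['R']).T@m['t'],m['fx'],np.array(m['R'])[2])
print(robot.get_obs())
E
```

```text
top [0.41581167 0.11563398 0.90253591] 537.0412172459755 [ 0.15712343 -0.01747332 -0.98742438]
side [ 0.29389587 -0.69274085  0.51058388] 538.6393128419104 [ 0.26047399  0.83777048 -0.47988949]
{'time': 0.1, 'q': array([ 1.04049108e+00,  5.28382500e-01,  1.43376085e+00,  1.26886023e-05,
        1.18137226e+00, -1.78488376e-01]), 'joint_velocities': array([ 0.00092487, -0.00272211, -0.0021357 ,  0.00022302,  0.0010017 ,
        0.00065234]), 'joint_torque': array([ 1.41068494e-04, -4.40986991e+01, -1.77151108e+01,  6.35412242e-02,
        5.33752958e-02, -5.24390839e-05]), 'position': array([0.21498598, 0.58612898, 0.19846804]), 'tool_rot': array([ 1.75004923e-01,  9.84567089e-01, -8.99689372e-04, -3.39158074e-04]), 'ft_force': array([ 0.66448428,  0.45466506, -0.32671051]), 'moment': array([ 0.01611025, -0.00250048, -0.04377039]), 'grip_width': 0.08722724074827352}
```

View pics/top0.png

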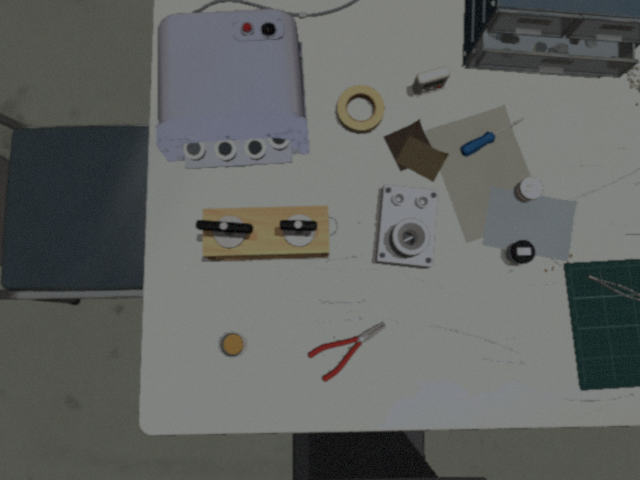

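View pics/side0.png

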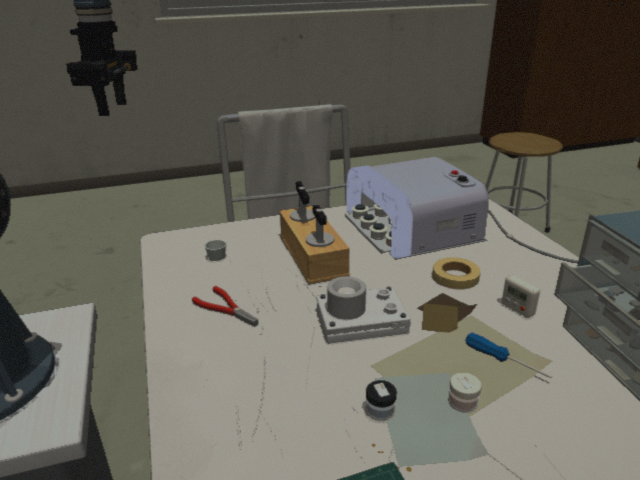

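Top view: long-crossbar key at about (224,227), short one at (298,226), and the lock boss at (410,237). Next I measure these.

```bash
python3 - <<'E'
from h import *
f=np.load('top0.npz');im,d=f['im'],f['d'];m=robot.camera_model('top');X=cloud(d,m)
g=im.max(2)
for nm,(u0,u1,v0,v1) in dict(fork=(190,262,212,245),sq=(275,322,212,245)).items():
    mask=np.zeros_like(g); mask[v0:v1,u0:u1]=(g[v0:v1,u0:u1]<55)*255
    c=max(cv2.findContours(mask,0,2)[0],key=cv2.contourArea); r=cv2.minAreaRect(c)
    b=np.array([ray(m,u,v,.118)[:2] for u,v in cv2.boxPoints(r)])
    e=[np.linalg.norm(b[i]-b[i-1]) for i in range(4)]
    i=int(np.argmax(e)); w=b[i]-b[i-1]
    sel=(mask>0)&(d>0);z=X[...,2][sel]
    pts=X[sel][z>.11]
    print(nm,r,'ctr',b.mean(0),'len',np.round(e,4),'yaw',np.degrees(np.arctan2(w[1],w[0]))%180,'z',np.nanpercentile(z,[10,50,95]),'depthmean',pts.mean(0))
# collar discs and boss rim by depth height band
for nm,(u0,u1,v0,v1,z0,z1) in dict(boss=(375,440,210,265,.065,.076),c1=(205,255,210,252,.057,.075),c2=(275,325,210,252,.057,.075)).items():
    Z=X[v0:v1,u0:u1,2]; k=((Z>z0)&(Z<z1)).astype(np.uint8)
    c=max(cv2.findContours(k,0,2)[0],key=cv2.contourArea); (x,y),R=cv2.minEnclosingCircle(c)
    print(nm,x+u0,y+v0,R,ray(m,x+u0,y+v0,.07)[:2],'diam',2*R/m['fx']*.83)
c=im[205:270,370:445];a=cv2.resize(np.clip(c*1.6,0,255).astype(np.uint8),None,fx=8,fy=8,interpolation=cv2.INTER_CUBIC)
cv2.imwrite('pics/well.png',a)
E
```

```text
fork ((223.4658966064453, 228.46043395996094), (55.2929573059082, 13.038352966308594), 4.236394882202148) ctr [0.54415297 0.24709008] len [0.0814 0.0195 0.0817 0.0195] yaw 84.89126092298937 z [0.06607996 0.11794349 0.12103118] depthmean [0.54674927 0.24594106 0.11821401]
sq ((298.0, 227.5), (13.0, 36.0), 90.0) ctr [0.5440243  0.13715058] len [0.0195 0.0533 0.0195 0.0531] yaw 89.19498633797116 z [0.06486822 0.11736555 0.12056002] depthmean [0.54716011 0.13728751 0.11786846]
boss 410.25 236.0833339691162 19.050106048583984 [ 0.53568018 -0.03759   ] diam 0.058884076352309786
c1 229.5 230.5 31.945363998413086 [0.54861683 0.2456832 ] diam 0.09874345308039409
c2 299.5 230.5 31.945363998413086 [0.54704821 0.13617658] diam 0.09874345308039409
```

View pics/well.png

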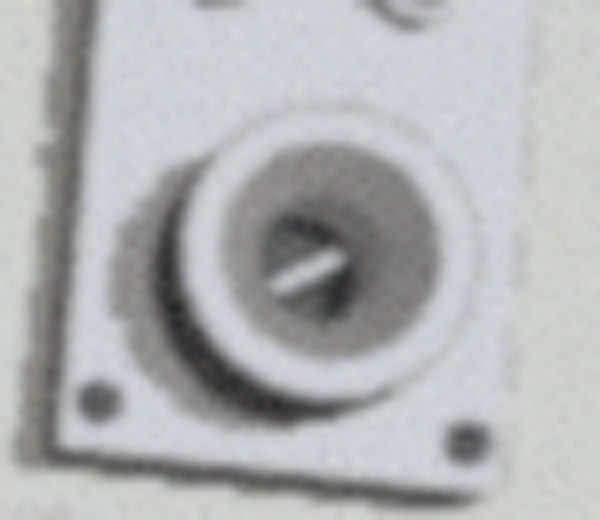

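The enlarged well shows the funnel mouth centred at crop (332,250), i.e. about (411,236), and the bright tang running from crop (270,286) to (346,255).

```bash
python3 - <<'E'
from h import *
f=np.load('top0.npz');im=f['im'];m=robot.camera_model('top')
a=cv2.imread('pics/well.png',0)
p=lambda u,v:(370+(u+.5)/8-.5,205+(v+.5)/8-.5)
# tang: bright inside well
k=np.zeros_like(a);cv2.circle(k,(308,265),55,255,-1);t=((a>190)&(k>0)).astype(np.uint8)*255
c=max(cv2.findContours(t,0,2)[0],key=cv2.contourArea);r=cv2.minAreaRect(c)
b=np.array([ray(m,*p(*q),.042)[:2] for q in cv2.boxPoints(r)]);e=[np.linalg.norm(b[i]-b[i-1]) for i in range(4)];i=int(np.argmax(e));w=b[i]-b[i-1]
print('tang',r,b.mean(0),np.round(e,4),'yaw',np.degrees(np.arctan2(w[1],w[0]))%180)
# funnel mouth: grey darker than rim, fit ellipse
k=np.zeros_like(a);cv2.circle(k,(330,255),128,255,-1);t=((a<180)&(k>0)).astype(np.uint8)*255
t=cv2.morphologyEx(t,cv2.MORPH_OPEN,np.ones((9,9)))
c=max(cv2.findContours(t,0,2)[0],key=cv2.contourArea);el=cv2.fitEllipse(cv2.convexHull(c))
print('mouth',el,ray(m,*p(*el[0]),.07), [x/8/m['fx']*.84 for x in el[1]])
# side view of keys & boss
f=np.load('side0.npz');ims,ds=f['im'],f['d'];ms=robot.camera_model('side');X=cloud(ds,ms);g=ims.max(2)
for n,(u0,u1,v0,v1) in dict(fork=(285,320,175,212),sq=(308,332,200,235)).items():
    k=np.zeros_like(g);k[v0:v1,u0:u1]=(g[v0:v1,u0:u1]<60)*255
    P=X[(k>0)&(ds>0)];P=P[(P[:,2]>.09)&(P[:,2]<.13)];print(n,len(P),P.mean(0),P.min(0),P.max(0))
Z=X[270:325,315:380];s=(Z[...,2]>.067)&(Z[...,2]<.074);print('boss side',Z[s].min(0),Z[s].max(0))
# top depth: collars/boss
X=cloud(np.load('top0.npz')['d'],robot.camera_model('top'))
Z=X[205:270,370:445];s=(Z[...,2]>.066)&(Z[...,2]<.075);print('boss top',(np.nanpercentile(Z[s],1,0)+np.nanpercentile(Z[s],99,0))/2,np.ptp(Z[s],0))
for uu in((185,262),(275,322)):
  Z=X[205:250,uu[0]:uu[1]];s=(Z[...,2]>.112);print('bar top',(np.nanpercentile(Z[s],2,0)+np.nanpercentile(Z[s],98,0))/2,np.ptp(Z[s],0))
E
```

```text
tang ((306.0, 272.0), (4.0, 8.0), 90.0) [ 0.53570649 -0.03860569] [0.0008 0.0016 0.0008 0.0016] yaw 89.16651263639842
mouth ((331.0897216796875, 250.78030395507812), (219.85223388671875, 226.046142578125), 121.27803802490234) [ 0.53593922 -0.0387021   0.07      ] [0.04298456769572737, 0.04419557421014874]
fork 226 [0.54530651 0.22000429 0.11477778] [0.53830364 0.13606389 0.09037114] [0.55712503 0.28431316 0.12179796]
sq 178 [0.54573986 0.12888244 0.11267886] [0.54103856 0.10457509 0.09039659] [0.5552564  0.20795312 0.12197799]
boss side [ 0.50654987 -0.07217831  0.06701977] [ 0.56559706 -0.01169585  0.07297373]
boss top [ 0.53606005 -0.03759103  0.06919354] [0.05893704 0.05893463 0.00725528]
bar top [0.54771558 0.24757676 0.11750364] [0.01964542 0.08301478 0.01107135]
bar top [0.54876623 0.13793941 0.11760083] [0.01568676 0.05492875 0.01079159]
```

```bash
cat > plan.py <<'E'
import sys; from h import *
from scipy.spatial.transform import Rotation as Ro
def yaw(R): v=R.apply([0,1,0]); return np.degrees(np.arctan2(v[1],v[0]))
def plan(tgt,yw,n):
    """rows (tool axes) to reach tgt with jaw yaw yw in n rows, tool straight down; first row levels any tilt"""
    o=robot.get_obs(); p=np.array(o['position']);R=Ro.from_quat(o['tool_rot']); y0=yaw(R)
    print('now',p.round(4),'yaw',round(y0,2),'F',np.round(o['ft_force'],1),'M',np.round(o['moment'],2),'w',round(o['grip_width'],4),'t',o['time'],'q6',o['q'][5].round(2))
    for k in range(1,n+1):
        a=np.radians(y0+(yw-y0)*k/n)
        T=Ro.from_matrix(np.array([[-np.sin(a)*-1*-1,0,0],[0,0,0],[0,0,0]])*0+np.column_stack([np.cross([np.cos(a),np.sin(a),0],[0,0,-1]),[np.cos(a),np.sin(a),0],[0,0,-1]]))
        q=p+(np.array(tgt)-p)/(n-k+1)
        s=R.inv().apply(q-p); r=np.degrees((R.inv()*T).as_rotvec())
        print(list(s.round(4)),list(r.round(2))); p,R=q,T
if __name__=='__main__':
    a=list(map(float,sys.argv[1:])); plan(a[:3],a[3],int(a[4]))
E
sed -i 's/np.array(\[\[-np.sin(a).*\]\])\*0+//' plan.py
python3 - <<'E'
from h import *
m=robot.camera_model('top')
p=lambda u,v:(370+(u+.5)/8-.5,205+(v+.5)/8-.5)
A,B=ray(m,*p(270,286),.042),ray(m,*p(346,255),.042);w=B-A
print('tang',(A+B)/2,np.linalg.norm(w),np.degrees(np.arctan2(w[1],w[0]))%180)
for n in('top','side'):
    X=cloud(np.load(n+'0.npz')['d'],robot.camera_model(n)).reshape(-1,3)
    for x0 in np.arange(.35,.8,.05):
        s=X[(X[:,0]>x0)&(X[:,0]<x0+.05)&(X[:,1]>.0)&(X[:,1]<.4)]; 
        if len(s): print(n,round(x0,2),np.nanpercentile(s[:,2],99.5).round(3),end=' ')
E
python3 plan.py .547 .247 .2 -5 8
```

```text
tang [ 0.53600976 -0.03903072  0.042     ] 0.016867164890356015 111.27901702896699
top 0.35 0.027 top 0.4 0.003 top 0.45 0.003 top 0.5 0.121 top 0.55 0.121 top 0.6 0.003 top 0.65 0.12 top 0.7 0.121 top 0.75 0.119 side 0.35 0.028 side 0.4 0.003 side 0.45 0.003 side 0.5 0.121 side 0.55 0.121 side 0.6 0.003 side 0.65 0.12 side 0.7 0.121 side 0.75 0.118 now [0.215  0.5861 0.1985] yaw 69.84 F [ 0.7  0.5 -0.3] M [ 0.02 -0.   -0.04] w 0.0872 t 0.1 q6 -0.18
[np.float64(-0.0536), np.float64(-0.0255), np.float64(-0.0002)] [np.float64(-0.11), np.float64(-0.01), np.float64(9.36)]
[np.float64(-0.057), np.float64(-0.0164), np.float64(-0.0002)] [np.float64(0.0), np.float64(0.0), np.float64(9.36)]
[np.float64(-0.0589), np.float64(-0.007), np.float64(-0.0002)] [np.float64(0.0), np.float64(0.0), np.float64(9.36)]
[np.float64(-0.0593), np.float64(0.0027), np.float64(-0.0002)] [np.float64(0.0), np.float64(0.0), np.float64(9.36)]
[np.float64(-0.058), np.float64(0.0123), np.float64(-0.0002)] [np.float64(0.0), np.float64(0.0), np.float64(9.36)]
[np.float64(-0.0553), np.float64(0.0216), np.float64(-0.0002)] [np.float64(0.0), np.float64(0.0), np.float64(9.36)]
[np.float64(-0.051), np.float64(0.0303), np.float64(-0.0002)] [np.float64(0.0), np.float64(0.0), np.float64(9.36)]
[np.float64(-0.0454), np.float64(0.0382), np.float64(-0.0002)] [np.float64(0.0), np.float64(0.0), np.float64(9.36)]
```

Call:
{"method": "drive_tool", "body": {
  "series": [
    [-0.0536, -0.0255, 0, 0, 0, 9.4, 1],
    [-0.057, -0.0164, 0, 0, 0, 9.4, 1],
    [-0.0589, -0.007, 0, 0, 0, 9.4, 1],
    [-0.0593, 0.0027, 0, 0, 0, 9.4, 1],
    [-0.058, 0.0123, 0, 0, 0, 9.4, 1]
  ]
}}

```text
time: 0.72
position: [0.4234, 0.3729, 0.199]
tool_rot: [0.555, 0.832, -0.0, -0.0]
ft_force: [0.6, 0.7, 0.3]
grip_width: 0.0868
```

```bash
python3 plan.py .547 .247 .18 -5.1 4
```

```text
now [0.4234 0.3729 0.199 ] yaw 22.54 F [0.6 0.7 0.3] M [-0.01  0.01  0.02] w 0.0868 t 0.725 q6 0.13
[np.float64(-0.0409), np.float64(0.0165), np.float64(0.0047)] [np.float64(-0.03), np.float64(0.0), np.float64(6.91)]
[np.float64(-0.0386), np.float64(0.0213), np.float64(0.0048)] [np.float64(0.0), np.float64(0.0), np.float64(6.91)]
[np.float64(-0.0358), np.float64(0.0258), np.float64(0.0048)] [np.float64(0.0), np.float64(0.0), np.float64(6.91)]
[np.float64(-0.0324), np.float64(0.0299), np.float64(0.0048)] [np.float64(0.0), np.float64(0.0), np.float64(6.91)]
```

Call:
{"method": "drive_tool", "body": {
  "series": [
    [-0.041, 0.0165, 0, 0, 0, 6.9, 1],
    [-0.0386, 0.0213, 0, 0, 0, 6.9, 1],
    [-0.0358, 0.0258, 0, 0, 0, 6.9, 1],
    [-0.0324, 0.0299, 0, 0, 0, 6.9, 1],
    [0, 0, 0, 0, 0, 0, 1]
  ]
}}

```text
time: 1.35
position: [0.5492, 0.2468, 0.1988]
tool_rot: [0.737, 0.676, 0.0, 0.0]
ft_force: [-0.5, 0.5, -0.7]
grip_width: 0.0871
```

```bash
python3 plan.py .547 .247 .092 -5.1 5
```

```text
now [0.5492 0.2468 0.1988] yaw -5.01 F [-0.5  0.5 -0.7] M [-0.07  0.05  0.01] w 0.0871 t 1.35 q6 0.32
[np.float64(0.0), np.float64(-0.0005), np.float64(0.0214)] [np.float64(0.04), np.float64(0.03), np.float64(0.02)]
[np.float64(0.0), np.float64(-0.0004), np.float64(0.0214)] [np.float64(0.0), np.float64(0.0), np.float64(0.02)]
[np.float64(0.0), np.float64(-0.0004), np.float64(0.0214)] [np.float64(0.0), np.float64(0.0), np.float64(0.02)]
[np.float64(0.0), np.float64(-0.0004), np.float64(0.0214)] [np.float64(0.0), np.float64(0.0), np.float64(0.02)]
[np.float64(0.0), np.float64(-0.0004), np.float64(0.0214)] [np.float64(0.0), np.float64(0.0), np.float64(0.02)]
```

Call:
{"method": "drive_tool", "body": {
  "series": [
    [0, -0.0005, 0.03, 0, 0, 0, 1],
    [0, -0.0005, 0.03, 0, 0, 0, 1],
    [0, -0.0005, 0.025, 0, 0, 0, 1],
    [0, -0.0005, 0.0215, 0, 0, 0, 1],
    [0, 0, 0, 0, 0, 0, 1]
  ]
}}

```text
time: 1.98
position: [0.5422, 0.2497, 0.0909]
tool_rot: [0.735, 0.678, -0.002, -0.001]
ft_force: [-0.6, 0.4, -0.1]
grip_width: 0.087
```

```bash
python3 - <<'E'
from h import *
a=cam('top')[0][180:290,180:340];b=cam('side')[0][130:290,230:390]
cv2.imwrite('pics/grasp.png',np.hstack([cv2.resize(a,(436,300)),cv2.resize(b,(300,300))]))
E
python3 plan.py .547 .247 .092 -5.1 1
```

```text
now [0.5446 0.25   0.0931] yaw -4.7 F [ 0.4 -0.1 -0.5] M [-0.11  0.03 -0.03] w 0.0876 t 2.075 q6 0.33
[np.float64(-0.0028), np.float64(0.0027), np.float64(0.0011)] [np.float64(-0.01), np.float64(-0.01), np.float64(0.4)]
```

View pics/grasp.png

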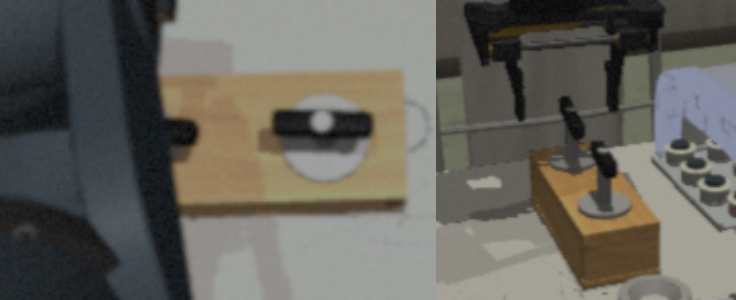

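The side view shows the fork key between the open fingers, but the fingertips look high at about crop (520,118) and (615,108). I'll check that with depth.

```bash
python3 - <<'E'
from h import *
for i in range(3):
    im,d,m=cam('side');o=robot.get_obs();print(o['position'].round(4),o['joint_velocities'].round(3))
X=cloud(d,m);g=im.max(2)
s=(g<60)&(abs(X[...,1]-.25)<.06)&(X[...,2]>.075)&(abs(X[...,0]-.547)<.09)
for lo,hi in((.47,.525),(.535,.56),(.57,.64)):
    k=s&(X[...,0]>lo)&(X[...,0]<hi)&(X[...,2]<.16);P=X[k]
    print(lo,len(P),np.percentile(P,2,axis=0).round(4),np.percentile(P,98,axis=0).round(4));L=P[P[:,2]<P[:,2].min()+.015];print(L.mean(0).round(4))
E
```

```text
[0.5452 0.25   0.0937] [-0.005 -0.009 -0.006 -0.001 -0.     0.   ]
[0.5455 0.25   0.0939] [-0.003 -0.005 -0.002 -0.001 -0.001 -0.   ]
[0.5456 0.2499 0.094 ] [-0.003 -0.001  0.001  0.001 -0.003  0.001]
0.47 126 [0.4898 0.2393 0.1186] [0.5014 0.2576 0.1594]
[0.4967 0.2448 0.1253]
0.535 233 [0.5389 0.2023 0.0773] [0.554  0.2822 0.1214]
[0.5471 0.2407 0.0828]
0.57 143 [0.5885 0.2309 0.1188] [0.5986 0.2543 0.1596]
[0.5918 0.2371 0.1253]
```

```bash
python3 - <<'E'
from h import *
im,d,m=cam('side');o=robot.get_obs();print(o['position'].round(4))
X=cloud(d,m)
for lo,hi in((.47,.53),(.57,.63)):
    for z in np.arange(.075,.16,.01):
        k=(abs(X[...,1]-.245)<.03)&(X[...,0]>lo)&(X[...,0]<hi)&(abs(X[...,2]-z)<.005);print(round(z,3),k.sum(),X[k].mean(0).round(3) if k.any() else '',im[k].mean(0).round() if k.any() else '')
a=im[150:230,280:380];cv2.imwrite('pics/f.png',cv2.resize(np.clip(a*1.8,0,255).astype(np.uint8),None,fx=7,fy=7,interpolation=cv2.INTER_CUBIC))
E
```

```text
[0.5456 0.2498 0.094 ]
0.075 0  
0.085 0  
0.095 0  
0.105 0  
0.115 6 [0.498 0.245 0.119] [44. 48. 48.]
0.125 27 [0.497 0.245 0.125] [25. 26. 27.]
0.135 29 [0.497 0.243 0.135] [24. 25. 26.]
0.145 28 [0.496 0.243 0.145] [25. 27. 27.]
0.155 35 [0.495 0.242 0.155] [24. 25. 25.]
0.075 0  
0.085 0  
0.095 0  
0.105 0  
0.115 8 [0.594 0.238 0.119] [39. 42. 43.]
0.125 33 [0.592 0.236 0.125] [23. 24. 24.]
0.135 29 [0.592 0.236 0.135] [25. 26. 27.]
0.145 36 [0.593 0.237 0.145] [23. 23. 23.]
0.155 41 [0.594 0.236 0.155] [23. 25. 25.]
```

View pics/f.png

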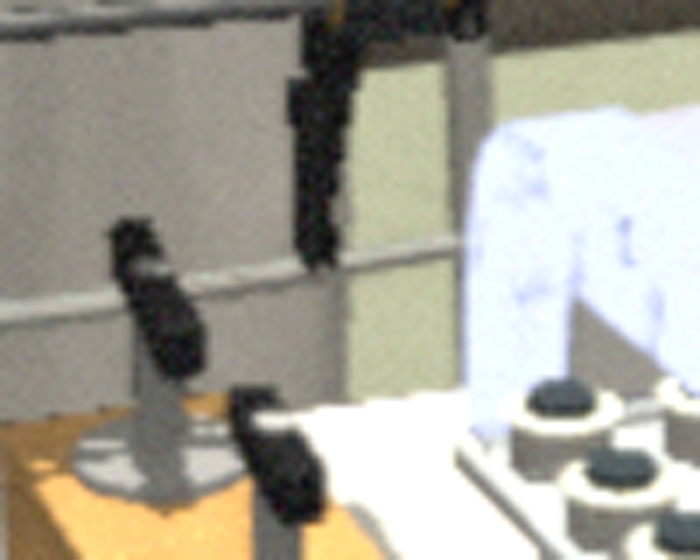

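The fingertips sit at z≈0.118, though the TCP reads 0.094. The fingers may reach further down as they shut, so I'll close partly and re-measure.

Call:
{"method": "drive_tool", "body": {
  "series": [
    [-0.0026, 0.0015, 0, 0, 0, 0.4, 0.4],
    [0, 0, 0, 0, 0, 0, 0.4],
    [0, 0, 0, 0, 0, 0, 0.4],
    [0, 0, 0, 0, 0, 0, 0.4]
  ]
}}

```text
time: 2.78
position: [0.5462, 0.2466, 0.0928]
tool_rot: [0.738, 0.675, -0.0, -0.0]
ft_force: [0.0, -0.7, -0.4]
grip_width: 0.055
```

```bash
cat > tips.py <<'E'
from h import *
def tips(im,d,m,x,y,w,zmin):
    X=cloud(d,m);g=im.max(2)
    for lo,hi in((x-w/2-.03,x-w/2+.004),(x+w/2-.004,x+w/2+.03)):
        k=(abs(X[...,1]-y)<.035)&(X[...,0]>lo)&(X[...,0]<hi)&(X[...,2]>zmin)&(X[...,2]<zmin+.08)&(g<60);P=X[k]
        if len(P): print(len(P),'zmin',np.percentile(P[:,2],1).round(4),'mean',P.mean(0).round(4),'ext',np.percentile(P,3,axis=0).round(4),np.percentile(P,97,axis=0).round(4))
E
python3 - <<'E'
from tips import *
f=np.load('side0.npz');m=robot.camera_model('side');print('start, TCP .215 .586 .1985');tips(f['im'],f['d'],m,.215,.586,.04,.15)
im,d,m=cam('side');o=robot.get_obs();p=o['position'];print(p.round(4),o['grip_width'],o['joint_velocities'].round(3));tips(im,d,m,p[0],p[1],o['grip_width'],.08)
E
```

```text
start, TCP .215 .586 .1985
2 zmin 0.2245 mean [0.2373 0.6205 0.2264] ext [0.2349 0.6202 0.2246] [0.2396 0.6209 0.2282]
[0.5462 0.2467 0.0928] 0.05098448523902366 [ 0.002  0.001 -0.002  0.002 -0.001  0.001]
131 zmin 0.1173 mean [0.5128 0.2397 0.1397] ext [0.5067 0.2353 0.118 ] [0.5184 0.2556 0.1586]
152 zmin 0.1163 mean [0.5774 0.2352 0.1398] ext [0.5736 0.2289 0.1167] [0.5841 0.2513 0.1589]
```

Call:
{"method": "drive_tool", "body": {
  "series": [
    [0, 0, 0.007, 0, 0, 0, 0.4],
    [0, 0, 0.006, 0, 0, 0, 0.4],
    [0, 0, 0, 0, 0, 0, 0],
    [0, 0, 0, 0, 0, 0, 0],
    [0, 0, 0, 0, 0, 0, 0]
  ],
  "squeeze": 40
}}

```text
time: 3.45
position: [0.547, 0.2468, 0.0801]
tool_rot: [0.738, 0.675, 0.001, 0.001]
ft_force: [2.2, -0.5, -2.3]
grip_width: 0.0137
```

Call:
{"method": "drive_tool", "body": {
  "series": [
    [0, 0, 0, 0, 0, 0, 0],
    [0, 0, 0, 0, 0, 0, 0],
    [0, 0, 0, 0, 0, 0, 0]
  ]
}}

```text
time: 3.82
position: [0.5462, 0.2467, 0.0799]
tool_rot: [0.738, 0.675, 0.0, 0.0]
ft_force: [-0.4, -0.4, -0.7]
grip_width: 0.0141
```

```bash
python3 - <<'E'
from h import *
im=cam('side')[0];a=im[120:260,250:390];cv2.imwrite('pics/g.png',cv2.resize(a,(560,560),interpolation=cv2.INTER_CUBIC))
E
python3 plan.py .547 .247 .2 -5.1 1
```

```text
now [0.5462 0.2467 0.0799] yaw -5.16 F [ 0.4  0.7 -0.2] M [-0.07  0.01 -0.02] w 0.0137 t 3.875 q6 0.33
[np.float64(0.0004), np.float64(0.0008), np.float64(-0.1201)] [np.float64(0.0), np.float64(-0.0), np.float64(-0.06)]
```

View pics/g.png

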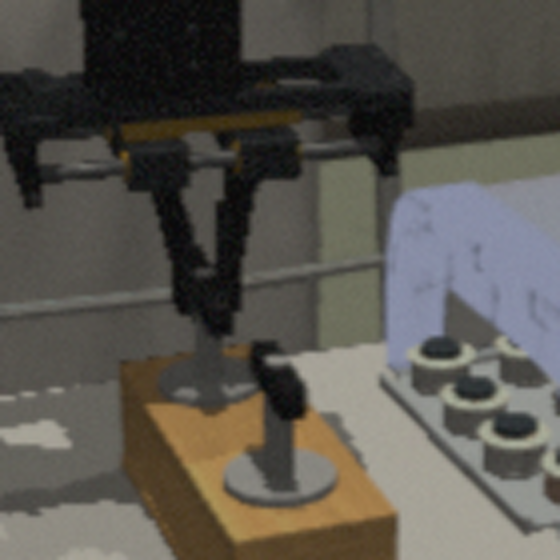

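Gripped at 14 mm, with the fingers at the middle of the bar (crop about (205,300)). Lifting now.

Call:
{"method": "drive_tool", "body": {
  "series": [
    [0, 0, -0.02, 0, 0, 0, 0],
    [0, 0, -0.025, 0, 0, 0, 0],
    [0, 0, -0.03, 0, 0, 0, 0],
    [0, 0, -0.03, 0, 0, 0, 0],
    [0, 0, -0.015, 0, 0, 0, 0]
  ]
}}

```text
time: 4.5
position: [0.5466, 0.2468, 0.2013]
tool_rot: [0.738, 0.675, 0.001, 0.0]
ft_force: [1.3, 0.0, -1.5]
grip_width: 0.0137
```

```bash
python3 plan.py .536 -.0387 .2 21 8
```

```text
now [0.5466 0.2468 0.2013] yaw -5.15 F [ 1.3  0.  -1.5] M [-0.08  0.06 -0.02] w 0.0137 t 4.5 q6 0.33
[np.float64(-0.0357), np.float64(0.0019), np.float64(0.0001)] [np.float64(0.1), np.float64(-0.03), np.float64(-3.27)]
[np.float64(-0.0357), np.float64(-0.0002), np.float64(0.0002)] [np.float64(0.0), np.float64(0.0), np.float64(-3.27)]
[np.float64(-0.0356), np.float64(-0.0022), np.float64(0.0002)] [np.float64(0.0), np.float64(0.0), np.float64(-3.27)]
[np.float64(-0.0355), np.float64(-0.0042), np.float64(0.0002)] [np.float64(0.0), np.float64(0.0), np.float64(-3.27)]
[np.float64(-0.0352), np.float64(-0.0062), np.float64(0.0002)] [np.float64(0.0), np.float64(0.0), np.float64(-3.27)]
[np.float64(-0.0348), np.float64(-0.0082), np.float64(0.0002)] [np.float64(0.0), np.float64(0.0), np.float64(-3.27)]
[np.float64(-0.0342), np.float64(-0.0102), np.float64(0.0002)] [np.float64(0.0), np.float64(0.0), np.float64(-3.27)]
[np.float64(-0.0336), np.float64(-0.0121), np.float64(0.0002)] [np.float64(0.0), np.float64(0.0), np.float64(-3.27)]
```

Call:
{"method": "drive_tool", "body": {
  "series": [
    [-0.0357, 0.002, 0, 0, 0, -3.3, 0],
    [-0.0357, 0, 0, 0, 0, -3.3, 0],
    [-0.0356, -0.002, 0, 0, 0, -3.3, 0],
    [-0.0355, -0.004, 0, 0, 0, -3.3, 0],
    [-0.0352, -0.006, 0, 0, 0, -3.3, 0]
  ]
}}

```text
time: 5.12
position: [0.5398, 0.0672, 0.1991]
tool_rot: [0.633, 0.774, -0.001, -0.001]
ft_force: [-0.0, 0.3, -1.4]
grip_width: 0.0141
```

Call:
{"method": "drive_tool", "body": {
  "series": [
    [-0.0348, -0.008, 0, 0, 0, -3.3, 0],
    [-0.0342, -0.01, 0, 0, 0, -3.3, 0],
    [-0.0336, -0.012, 0, 0, 0, -3.2, 0],
    [0, 0, 0, 0, 0, 0, 0],
    [0, 0, 0, 0, 0, 0, 0]
  ]
}}

```text
time: 5.75
position: [0.5369, -0.0382, 0.1993]
tool_rot: [0.566, 0.825, 0.0, -0.001]
ft_force: [-0.3, -0.1, -1.7]
grip_width: 0.0138
```

```bash
python3 - <<'E'
from h import *
ims,d,m=cam('side');im=cam('top')[0]
cv2.imwrite('pics/over.png',np.hstack([cv2.resize(ims[180:340,280:440],(480,480),interpolation=cv2.INTER_CUBIC),cv2.resize(im[190:290,350:450],(300,480))]))
X=cloud(d,m)
# shank/collar of carried key by height slices
for z in (.145,.15,.155,.16,.165,.17,.175,.18,.185,.19,.2,.205,.21,.215,.22):
    k=(abs(X[...,2]-z)<.0025)&(abs(X[...,0]-.536)<.06)&(abs(X[...,1]+.039)<.06);P=X[k]
    if len(P):print(z,len(P),P.mean(0).round(4),P[:,0].min().round(3),P[:,0].max().round(3),ims[k].mean().round())
E
python3 plan.py .536 -.0387 .13 21 3
```

```text
0.145 30 [ 0.5349 -0.0415  0.1456] 0.528 0.546 78.0
0.15 35 [ 0.5357 -0.0414  0.1499] 0.527 0.546 68.0
0.155 25 [ 0.5332 -0.0445  0.1555] 0.527 0.547 68.0
0.16 47 [ 0.5351 -0.0454  0.1601] 0.527 0.546 68.0
0.165 42 [ 0.5348 -0.0452  0.1653] 0.527 0.546 67.0
0.17 30 [ 0.535  -0.0466  0.1695] 0.527 0.545 65.0
0.175 1 [ 0.5292 -0.0469  0.1727] 0.529 0.529 68.0
0.18 54 [ 0.5296 -0.0573  0.1811] 0.511 0.558 74.0
0.185 416 [ 0.5354 -0.0447  0.185 ] 0.511 0.562 76.0
0.19 32 [ 0.5356 -0.0438  0.19  ] 0.53 0.543 61.0
0.2 33 [ 0.5354 -0.0438  0.2   ] 0.53 0.542 68.0
0.205 31 [ 0.5354 -0.0441  0.2049] 0.529 0.542 66.0
0.21 35 [ 0.5352 -0.0438  0.2099] 0.53 0.542 68.0
0.215 33 [ 0.5352 -0.044   0.2151] 0.53 0.542 64.0
0.22 8 [ 0.5367 -0.0452  0.2186] 0.534 0.54 55.0
now [ 0.5371 -0.0376  0.1995] yaw 21.19 F [ 0.8 -0.6 -2.6] M [-0.06  0.02  0.04] w 0.0139 t 5.85 q6 -0.65
[np.float64(-0.0002), np.float64(-0.0005), np.float64(0.0232)] [np.float64(-0.04), np.float64(-0.06), np.float64(0.06)]
[np.float64(-0.0002), np.float64(-0.0005), np.float64(0.0232)] [np.float64(0.0), np.float64(0.0), np.float64(0.06)]
[np.float64(-0.0002), np.float64(-0.0005), np.float64(0.0232)] [np.float64(0.0), np.float64(0.0), np.float64(0.06)]
```

View pics/over.png

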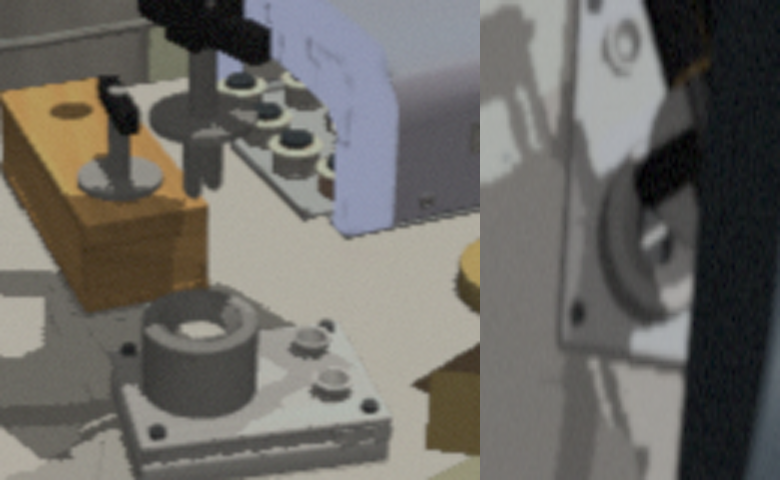

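Side view: the key hangs upright over the boss, and its collar and shank centre (x≈0.5365) agrees with the TCP. The lowered fork is aligned with the tang, so I descend.

Call:
{"method": "drive_tool", "body": {
  "series": [
    [-0.0007, -0.0013, 0.025, 0, 0, 0, 0],
    [0, 0, 0.025, 0, 0, 0, 0],
    [0, 0, 0.015, 0, 0, 0, 0],
    [0, 0, 0, 0, 0, 0, 0]
  ]
}}

```text
time: 6.35
position: [0.5358, -0.039, 0.1338]
tool_rot: [0.565, 0.825, -0.0, -0.001]
ft_force: [0.1, -0.6, -1.7]
grip_width: 0.0137
```

```bash
python3 plan.py .536 -.0387 .11 21 2
```

```text
now [ 0.5358 -0.039   0.1338] yaw 21.2 F [ 0.1 -0.6 -1.7] M [-0.11  0.05 -0.04] w 0.0137 t 6.35 q6 -0.65
[np.float64(0.0001), np.float64(0.0002), np.float64(0.0119)] [np.float64(-0.12), np.float64(-0.1), np.float64(0.1)]
[np.float64(0.0001), np.float64(0.0001), np.float64(0.0119)] [np.float64(0.0), np.float64(0.0), np.float64(0.1)]
```

Call:
{"method": "drive_tool", "body": {
  "series": [
    [0, 0, 0.01, 0, 0, 0, 0],
    [0, 0, 0.01, 0, 0, 0, 0],
    [0, 0, 0.01, 0, 0, 0, 0],
    [0, 0, 0, 0, 0, 0, 0]
  ]
}}

```text
time: 6.85
position: [0.5358, -0.0397, 0.1039]
tool_rot: [0.565, 0.825, -0.0, -0.001]
ft_force: [0.9, 0.4, -1.8]
grip_width: 0.0137
```

Call:
{"method": "drive_tool", "body": {
  "series": [
    [0, 0, 0.004, 0, 0, 0, 0],
    [0, 0, 0.004, 0, 0, 0, 0],
    [0, 0, 0, 0, 0, 0, 0]
  ]
}}

```text
time: 7.22
position: [0.5364, -0.0398, 0.0966]
tool_rot: [0.565, 0.825, -0.0, -0.0]
ft_force: [-0.4, -0.4, -1.7]
grip_width: 0.0135
```

Call:
{"method": "drive_tool", "body": {
  "series": [
    [0, 0, 0.003, 0, 0, 0, 0],
    [0, 0, 0.003, 0, 0, 0, 0],
    [0, 0, 0.001, 0, 0, 0, 0],
    [0, 0, 0, 0, 0, 0, 0]
  ]
}}

```text
time: 7.72
position: [0.5366, -0.0398, 0.0899]
tool_rot: [0.565, 0.825, -0.0, -0.0]
ft_force: [0.1, 0.6, -1.1]
grip_width: 0.0139
```

Call:
{"method": "drive_tool", "body": {
  "series": [
    [0, 0, 0.001, 0, 0, 0, 0],
    [0, 0, 0.001, 0, 0, 0, 0],
    [0, 0, 0, 0, 0, 0, 0]
  ]
}}

```text
time: 8.1
position: [0.537, -0.0398, 0.0895]
tool_rot: [0.565, 0.825, 0.0, 0.001]
ft_force: [-2.1, 1.8, 10.6]
grip_width: 0.0136
```

Seated: the TCP stopped at 0.0895, as expected, with 10.6 N up. I ease off 1 mm and turn clockwise.

Call:
{"method": "drive_tool", "body": {
  "series": [
    [0, 0, -0.001, 0, 0, 8, 0],
    [0, 0, 0, 0, 0, 8, 0],
    [0, 0, 0, 0, 0, 8, 0],
    [0, 0, 0, 0, 0, 8, 0],
    [0, 0, 0, 0, 0, 8, 0]
  ]
}}

```text
time: 8.72
position: [0.5357, -0.0406, 0.0896]
tool_rot: [0.814, 0.581, -0.001, 0.0]
ft_force: [-3.7, -1.5, 5.0]
grip_width: 0.0139
```

```bash
python3 plan.py .536 -.039 .0895 -50 8
```

```text
now [ 0.5357 -0.0406  0.0896] yaw -19.01 F [-3.7 -1.5  5. ] M [-0.47  0.81  0.14] w 0.0139 t 8.725 q6 0.05
[np.float64(0.0002), np.float64(-0.0), np.float64(0.0)] [np.float64(-0.06), np.float64(0.12), np.float64(3.87)]
[np.float64(0.0002), np.float64(-0.0), np.float64(0.0)] [np.float64(0.0), np.float64(0.0), np.float64(3.87)]
[np.float64(0.0002), np.float64(-0.0001), np.float64(0.0)] [np.float64(0.0), np.float64(0.0), np.float64(3.87)]
[np.float64(0.0002), np.float64(-0.0001), np.float64(0.0)] [np.float64(0.0), np.float64(0.0), np.float64(3.87)]
[np.float64(0.0002), np.float64(-0.0001), np.float64(0.0)] [np.float64(0.0), np.float64(0.0), np.float64(3.87)]
[np.float64(0.0002), np.float64(-0.0001), np.float64(0.0)] [np.float64(0.0), np.float64(0.0), np.float64(3.87)]
[np.float64(0.0002), np.float64(-0.0001), np.float64(0.0)] [np.float64(0.0), np.float64(0.0), np.float64(3.87)]
[np.float64(0.0002), np.float64(-0.0001), np.float64(0.0)] [np.float64(0.0), np.float64(0.0), np.float64(3.87)]
```

Call:
{"method": "drive_tool", "body": {
  "series": [
    [0, 0, 0, 0, 0, 8, 0],
    [0, 0, 0, 0, 0, 8, 0],
    [0, 0, 0, 0, 0, 8, 0],
    [0, 0, 0, 0, 0, 0, 0]
  ]
}}

```text
time: 9.22
position: [0.5351, -0.0403, 0.0897]
tool_rot: [0.916, 0.4, -0.002, -0.0]
ft_force: [-3.5, -1.9, 6.9]
grip_width: 0.0139
```

```bash
python3 plan.py .536 -.039 .0895 -60 1
```

```text
now [ 0.5351 -0.0403  0.0897] yaw -42.83 F [-3.5 -1.9  6.9] M [-0.26  1.08  0.  ] w 0.0139 t 9.225 q6 0.47
[np.float64(0.0015), np.float64(-0.0002), np.float64(0.0002)] [np.float64(-0.07), np.float64(0.16), np.float64(17.17)]
```

Call:
{"method": "drive_tool", "body": {
  "series": [
    [0, 0, 0, 0, 0, 4, 0],
    [0, 0, 0, 0, 0, 3, 0],
    [0, 0, 0, 0, 0, 0, 0]
  ]
}}

```text
time: 9.6
position: [0.5348, -0.0401, 0.0896]
tool_rot: [0.939, 0.344, -0.002, -0.0]
ft_force: [-4.5, -1.2, 7.9]
grip_width: 0.0137
```

```bash
python3 plan.py .536 -.039 .0895 -60 1
```

```text
now [ 0.5348 -0.0401  0.0896] yaw -49.79 F [-4.5 -1.2  7.9] M [-0.22  1.07  0.16] w 0.0137 t 9.6 q6 0.59
[np.float64(0.0016), np.float64(-0.0001), np.float64(0.0001)] [np.float64(-0.09), np.float64(0.18), np.float64(10.21)]
```

Call:
{"method": "drive_tool", "body": {
  "series": [
    [0, 0, 0, 0, 0, 3, 0],
    [0, 0, 0, 0, 0, 2, 0],
    [0, 0, 0, 0, 0, 0, 0]
  ]
}}

```text
time: 9.98
position: [0.5347, -0.0399, 0.0897]
tool_rot: [0.953, 0.303, -0.002, -0.0]
ft_force: [-4.6, -1.6, 7.3]
grip_width: 0.0134
```

```bash
python3 plan.py .536 -.039 .0895 -60 1
```

```text
now [ 0.5347 -0.0399  0.0897] yaw -54.78 F [-4.6 -1.6  7.3] M [-0.22  1.1   0.12] w 0.0134 t 9.975 q6 0.68
[np.float64(0.0016), np.float64(-0.0), np.float64(0.0002)] [np.float64(-0.09), np.float64(0.19), np.float64(5.22)]
```

Call:
{"method": "drive_tool", "body": {
  "series": [
    [0, 0, 0, 0, 0, 3, 0],
    [0, 0, 0, 0, 0, 2, 0],
    [0, 0, 0, 0, 0, 0, 0]
  ]
}}

```text
time: 10.35
position: [0.5346, -0.0398, 0.0897]
tool_rot: [0.965, 0.261, -0.002, -0.0]
ft_force: [-5.1, -1.0, 7.2]
grip_width: 0.0136
```

```bash
python3 plan.py .536 -.039 .0895 -60 1
```

```text
now [ 0.5346 -0.0398  0.0897] yaw -59.78 F [-5.1 -1.   7.2] M [-0.06  1.11  0.14] w 0.0136 t 10.35 q6 0.76
[np.float64(0.0016), np.float64(-0.0), np.float64(0.0002)] [np.float64(-0.1), np.float64(0.19), np.float64(0.22)]
```

Call:
{"method": "drive_tool", "body": {
  "series": [
    [0, 0, 0, 0, 0, 2, 0],
    [0, 0, 0, 0, 0, 2, 0],
    [0, 0, 0, 0, 0, 0, 0]
  ]
}}

```text
time: 10.72
position: [0.5346, -0.0398, 0.0897]
tool_rot: [0.974, 0.227, -0.002, -0.0]
ft_force: [-5.1, -0.6, 8.0]
grip_width: 0.0137
```

```bash
python3 - <<'E'
from h import *
im=cam('side')[0];t=cam('top')[0]
cv2.imwrite('pics/turn.png',np.hstack([cv2.resize(im[210:350,280:420],(480,480),interpolation=cv2.INTER_CUBIC),cv2.resize(t[190:290,350:450],(320,480))]))
E
python3 plan.py .536 -.039 .0895 -60 1
```

```text
now [ 0.5346 -0.0398  0.0897] yaw -63.75 F [-4.4 -1.4  7.5] M [-0.07  1.09  0.23] w 0.0138 t 10.825 q6 0.83
[np.float64(0.0016), np.float64(-0.0001), np.float64(0.0002)] [np.float64(-0.09), np.float64(0.2), np.float64(-3.75)]
```

View pics/turn.png

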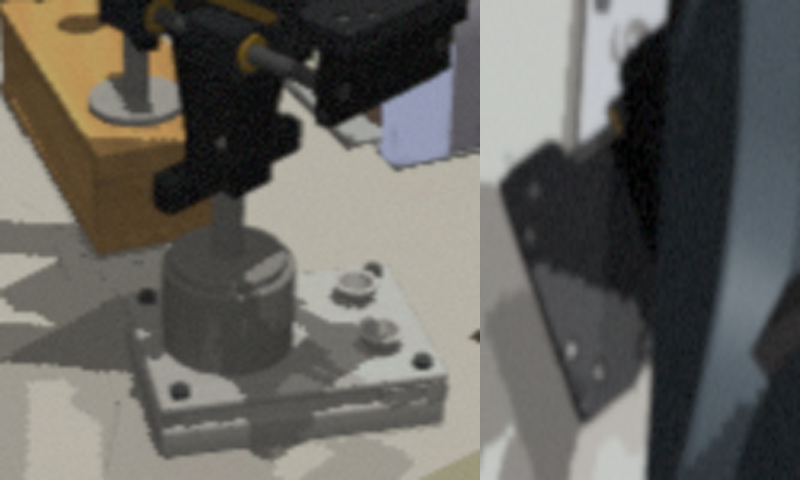

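The collar sits flush on the boss and the bar has turned. Mz is starting to rise, so I continue.

Call:
{"method": "drive_tool", "body": {
  "series": [
    [0, 0, 0, 0, 0, 2, 0],
    [0, 0, 0, 0, 0, 2, 0],
    [0, 0, 0, 0, 0, 0, 0]
  ],
  "squeeze": 55
}}

```text
time: 11.2
position: [0.5345, -0.0397, 0.0897]
tool_rot: [0.981, 0.193, -0.002, -0.0]
ft_force: [-4.3, -1.1, 7.3]
grip_width: 0.0135
```

```bash
python3 plan.py .536 -.039 .0895 -60 1
```

```text
now [ 0.5345 -0.0397  0.0897] yaw -67.72 F [-4.3 -1.1  7.3] M [-0.05  1.1   0.39] w 0.0135 t 11.2 q6 0.9
[np.float64(0.0016), np.float64(-0.0001), np.float64(0.0002)] [np.float64(-0.09), np.float64(0.22), np.float64(-7.72)]
```

Call:
{"method": "drive_tool", "body": {
  "series": [
    [0, 0, 0, 0, 0, 2, 0],
    [0, 0, 0, 0, 0, 2, 0],
    [0, 0, 0, 0, 0, 0, 0]
  ]
}}

```text
time: 11.58
position: [0.5346, -0.0397, 0.0897]
tool_rot: [0.987, 0.159, -0.002, -0.0]
ft_force: [-4.3, -0.9, 7.3]
grip_width: 0.0136
```

```bash
python3 plan.py .536 -.039 .0895 -60 1
```

```text
now [ 0.5346 -0.0397  0.0897] yaw -71.68 F [-4.3 -0.9  7.3] M [0.05 1.06 0.5 ] w 0.0136 t 11.575 q6 0.97
[np.float64(0.0016), np.float64(-0.0002), np.float64(0.0002)] [np.float64(-0.07), np.float64(0.22), np.float64(-11.68)]
```

Mz has climbed steadily to 0.5 N·m, well above the 0.08 friction, so the lock is at its stop. A last push, then I unwind the twist and release.

Call:
{"method": "drive_tool", "body": {
  "series": [
    [0, 0, 0, 0, 0, 3, 0],
    [0, 0, 0, 0, 0, 2, 0],
    [0, 0, 0, 0, 0, 0, 0]
  ]
}}

```text
time: 11.95
position: [0.5347, -0.0397, 0.0897]
tool_rot: [0.993, 0.116, -0.002, 0.0]
ft_force: [-4.8, -0.2, 8.6]
grip_width: 0.0133
```

```bash
python3 plan.py .536 -.039 .0895 -60 1
```

```text
now [ 0.5347 -0.0397  0.0897] yaw -76.62 F [-4.8 -0.2  8.6] M [0.1  1.06 0.76] w 0.0133 t 11.95 q6 1.06
[np.float64(0.0015), np.float64(-0.0003), np.float64(0.0002)] [np.float64(-0.05), np.float64(0.21), np.float64(-16.62)]
```

Call:
{"method": "drive_tool", "body": {
  "series": [
    [0, 0, 0, 0, 0, -6, 0],
    [0, 0, 0, 0, 0, -6, 0],
    [0, 0, 0, 0, 0, -3, 0],
    [0, 0, 0, 0, 0, 0, 0]
  ]
}}

```text
time: 12.45
position: [0.5348, -0.04, 0.0897]
tool_rot: [0.97, 0.244, -0.002, -0.0]
ft_force: [-4.4, -0.1, 7.4]
grip_width: 0.0134
```

```bash
python3 plan.py .536 -.039 .0895 -60 1
```

```text
now [ 0.5348 -0.04    0.0897] yaw -61.79 F [-4.4 -0.1  7.4] M [-0.19  1.08  0.03] w 0.0134 t 12.45 q6 0.8
[np.float64(0.0015), np.float64(-0.0003), np.float64(0.0002)] [np.float64(-0.09), np.float64(0.18), np.float64(-1.79)]
```

Call:
{"method": "drive_tool", "body": {
  "series": [
    [0, 0, 0, 0, 0, 0, 0.3],
    [0, 0, 0, 0, 0, 0, 0.5],
    [0, 0, 0, 0, 0, 0, 0.6],
    [0, 0, 0, 0, 0, 0, 0.6],
    [0, 0, 0, 0, 0, 0, 0.6]
  ]
}}

```text
time: 13.08
position: [0.5367, -0.0398, 0.0888]
tool_rot: [0.97, 0.243, 0.0, -0.0]
ft_force: [0.5, 0.3, 0.5]
grip_width: 0.0507
```

Call:
{"method": "drive_tool", "body": {
  "series": [
    [0, 0, -0.02, 0, 0, 0, 0.6],
    [0, 0, -0.03, 0, 0, 0, 0.6],
    [0, 0, -0.05, 0, 0, 0, 0.6],
    [0, 0, -0.05, 0, 0, 0, 0.6],
    [0, 0, 0, 0, 0, 0, 0.6]
  ]
}}

```text
time: 13.7
position: [0.5397, -0.0406, 0.2432]
tool_rot: [0.97, 0.243, 0.004, 0.003]
ft_force: [-0.2, 0.1, 0.4]
grip_width: 0.0524
```

```bash
python3 plan.py .42 .15 .24 -62 4
```

```text
now [ 0.5397 -0.0406  0.2432] yaw -61.85 F [-0.2  0.1  0.4] M [-0.09  0.16  0.01] w 0.0524 t 13.7 q6 0.8
[np.float64(-0.0039), np.float64(-0.0561), np.float64(0.0004)] [np.float64(0.41), np.float64(-0.43), np.float64(0.04)]
[np.float64(-0.0039), np.float64(-0.0561), np.float64(0.0008)] [np.float64(0.0), np.float64(0.0), np.float64(0.04)]
[np.float64(-0.004), np.float64(-0.0561), np.float64(0.0008)] [np.float64(0.0), np.float64(0.0), np.float64(0.04)]
[np.float64(-0.004), np.float64(-0.0561), np.float64(0.0008)] [np.float64(0.0), np.float64(0.0), np.float64(0.04)]
```

Call:
{"method": "drive_tool", "body": {
  "series": [
    [-0.004, -0.056, 0, 0, 0, 0, 0.6],
    [-0.004, -0.056, 0, 0, 0, 0, 0.6],
    [-0.004, -0.056, 0, 0, 0, 0, 0.6],
    [-0.004, -0.056, 0, 0, 0, 0, 0.6],
    [0, 0, 0, 0, 0, 0, 0.6]
  ]
}}

```text
time: 14.32
position: [0.4128, 0.1525, 0.2376]
tool_rot: [0.969, 0.246, -0.002, -0.001]
ft_force: [-0.0, -0.1, -0.2]
grip_width: 0.0519
```

```bash
python3 - <<'E'
from h import *
t,d,m=cam('top');s=cam('side')[0]
cv2.imwrite('pics/end.png',np.hstack([cv2.resize(t[180:280,360:460],(400,400),interpolation=cv2.INTER_CUBIC),cv2.resize(s[200:350,270:420],(400,400),interpolation=cv2.INTER_CUBIC)]))
X=cloud(d,m);k=(X[...,2]>.118)&(X[...,2]<.136)&(abs(X[...,0]-.536)<.07)&(abs(X[...,1]+.04)<.07)
r=cv2.minAreaRect(X[k][:,:2].astype(np.float32));b=cv2.boxPoints(r);e=[np.linalg.norm(b[i]-b[i-1]) for i in range(4)];w=b[int(np.argmax(e))]-b[int(np.argmax(e))-1]
print(r,np.degrees(np.arctan2(w[1],w[0]))%180,'ztop',np.percentile(X[k][:,2],[5,50,90]),robot.get_obs()['position'])
E
```

```text
((0.5352506041526794, -0.03923951834440231), (0.08382918685674667, 0.015057660639286041), 33.928646087646484) 33.92865 ztop [0.12113729 0.12839364 0.13046954] [0.41634721 0.15030753 0.2382169 ]
```

View pics/end.png

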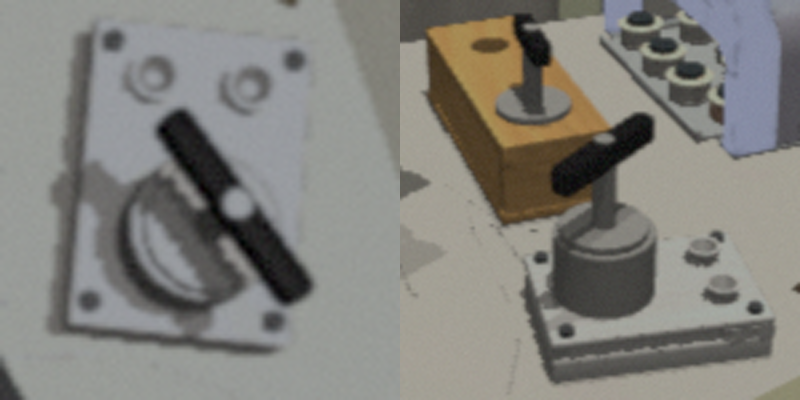

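Top and side views: the key stands upright with its collar on the rim, the bar top at 0.130 m (the fully-down height) and the bar centre at (0.535, −0.039). The square key is still in the rack. Handing in.

```bash
python3 -c "
from rig import robot
print(robot.hand_in(), robot.get_obs()['time'])"
```

```text
the job is handed in; nothing more can be done
the job is handed in; nothing more can be done
```

I took the fork key from the rack, put it fully down over the tang, turned it clockwise until the lock stopped, released it and moved the arm away. I handed in at about 14.5 s, with no verdict reported. I had no direct reading of the lock angle; that it reached the stop is inferred from the torque and bar angle below.

**Last checks that agreed:**
- **Seated:** the bar top is at 0.130 m, the fully-down height. The bar centre is (0.535, −0.039), within 1 mm of the measured well centre.
- **Locked:** the resisting torque rose steadily to 0.76 N·m, against 0.08 N·m of lock friction. The bar ended at 34° yaw, inside the 32–39° I expected for the locked position.
- **Left as asked:** the key stands upright on its own, the square key is still in the rack, and the arm is clear.

**Checks that disagreed:**
- **Fingertip height:** in the camera depth the fingertips sat about 24 mm above the reported TCP. I chose a grasp height that worked either way.
- **Bar angle:** after release the bar was about 6° behind the jaw angle. I put this down to the bar slipping in the pads while I pushed against the stop.
- **Side load:** there was about 5 N of sideways force during the turn, which went away on release.

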